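# Slide carrier under the reader's bridge

## Robot

A 6-joint arm with a two-finger parallel gripper is mounted at the origin on a cart in front of the work surface, level with it; the furniture and walls round the work are solid. World frame = base frame: x ahead of the robot, y to its left, z up, the work surface at z = 0. Lengths are in m, angles in rad, forces in N, time in s.
With the tool pointing down it reaches from about 0.4 to 0.925 m from the base axis. Payload 3.4 kg.
Tool frame: the origin (TCP) lies on the mounting face of the last link; the fingertips stand 173 mm ahead of it and the grasp point (between the pads) lies 155 mm ahead of it (robot.tip_extent is the z of the fingertips in the tool frame, in m); z points along the fingers, y is the line along which they close (so a half turn about z gives the same grasp; the last joint's range is limited). The gripper opens to 85 mm and grips with 20 to 120 N. Pads are 22 mm wide; open, the fingers measure 114 mm over their backs; the gripper's body (76 mm by 85 mm) begins 54 mm behind the grasp point. The pads swing forward as they close: fully open they stand 13 mm farther back than shut.
Start: joints at [-1.242, 0.307, 1.506, -0, 1.328, -0.073], TCP at [0.225, -0.529, 0.405] pointing down, gripper open.
Joint ranges: [-3.12, 3.12], [-1.05, 2.28], [0.14, 2.33], [-1.42, 4.57], [0.1, 2.73], [-2.68, 2.68]. Speed limits (rad/s): [2.57, 2.57, 3.14, 3.14, 3.14, 3.14].

## Interface

Orientations are given as a rotation vector (axis times angle).
In Python, from plant import telemetry, snapshot, job, robot gives the robot as it stands. The module is installed in compiled form; this text tells all that it offers.
- The arm moves only by the shell command python3 -m crank 'ROWS' [FORCE]. ROWS is JSON, a list of rows, each a list of 7 numbers: the finger opening in m, from 0 to 0.0854, then the shift along the tool's x, y, z in m, then the turn, a rotation vector about the tool's x, y, z in degrees. In form: [[claw, x, y, z, ax, ay, az], ...]. A call has 1 to 10 rows; each row is the pose to reach, as a shift and turn from the pose commanded when the call began, along the tool's axes at that moment; what a row does not reach only later rows make up. A row lasts 1/12 s, in which the tool goes at most 41.7 mm and 7.16 degrees, less where a joint would pass 70% of its speed; a pose out of reach is approached as far as the arm can. A call with a gripper value outside its range is refused whole. The fingers move at their own pace and stop on an object; FORCE is the grip in N (left out, the last holds). Time passes only in rows, so rows that repeat a pose let the fingers close. It gives the time, the measured TCP pose, the force, the opening and the grip force at its end, in the units of the state.
- telemetry.state(): the state, without advancing time (a new reading comes with each control period).
- snapshot(name): name is "scene" or "top" or "wrist"; returns a dict with "pixels" (400x640x3 uint8, red, green, blue), "fx", "fy", "cx", "cy" (pixels), "view" (4x4, takes a point from world to camera coordinates); the wrist camera has in their place "tool_from_camera" (4x4, takes a point from camera to tool coordinates, whose origin is the TCP and whose axes are the flange's). Camera axes: x right, y down, z forward; pixel columns grow to the right and rows downward; lengths in m; the calibration is good to about 2 mm. A picture is of the moment at which its call begins: read the wrist's pose just before it. There is no depth.
- job.finish_job(): hands the job in; it is judged then, once.
The state is a dict: "t": time; "joints": joint angles; "qvel": joint speeds; "joint_efforts": joint torques, N m; "position": TCP position; "ee_rot": TCP orientation; "ft_force": force on the tool from outside, world axes, zero at the start; "wrist_torque": the same for the moment, N m; "finger_gap": finger opening in m; "finger_force": force on a finger pad.
Only numpy, scipy, OpenCV 4.12 (cv2) and the standard library are available. Lean on these libraries where they do the work, as an engineer would, in place of code of your own. Each camera call takes 0.05 s, during which the arm holds its last target. There are 200 camera calls.

## Task

Push the blue slide carrier along the bench, lying flat, under the low white bridge of the slide reader until its leading edge rests against the end stop, then press the reader's green start button down and let it come up again. Do not lift or tip the carrier; it is only to be pushed. Leave the bottles, boxes and other things round about where they are.

Things in the scene. Friction and masses are not known exactly. Their poses are not given: they have to be found in the camera images.
- carrier: loose blue slide carrier with three glass slides, a rigid flat plate 120 mm (its x) by 88 mm (its y) by 12 mm high, about 0.14 to 0.28 kg; origin at the centre of its underside, z up. Starts 160 to 210 mm short of home, up to 25 mm beside the lane's centre line and 0.3 rad askew; its +x end leads into the reader
- reader: slide reader fixed to the bench: low white bridge over a straight lane on the bare bench. Origin on the bench, where the carrier's origin is when home; x runs along the lane's centre line from mouth to end stop (roughly world +y), z up. Lane 93 mm wide. Grey control pod 30 mm high at y = -60 to -111 mm, x = -21 to 41 mm
- mouth (a point): on the bench in the middle of the lane's mouth, at reader x = -45 mm. Here flared lead-ins 14 mm high open about 117 mm wide; they narrow to the side guides (20 mm high, 12 mm thick, 93 mm apart), which run from reader x = -23 to 72 mm
- bridge (a point): centre of the bridge's underside, 16 mm above the bench; the bridge spans reader x = -10 to 30 mm, its top is 36 mm high (round black cap to 41 mm). At home the carrier's rear edge (reader x = -60 mm) sticks out 50 mm before the bridge, in the open
- stop_face (a point): on the bench in the middle of the end stop's face, at reader x = 60 mm; the end stop is 20 mm high
- start_button_top (a point): centre of the top of the round green start button (26 mm across) on the reader's grey control pod; it is pressed straight down
- start_button (a joint): travel of the start button: 0 up, 0.006 m fully down; about 4 N to press it down, springs back
- dropper_bottle: pink dropper bottle with black bulb, 43x43x110 mm; a loose bystander that stays where it is, origin at the centre of its underside
- green_box: small green flat box, 46x62x16 mm; a loose bystander that stays where it is, origin at the centre of its underside
- lab_timer: off-white timer, 60x66x18 mm; a loose bystander that stays where it is, origin at the centre of its underside
- pink_cassette: pink cassette, 38x28x6 mm; a loose bystander that stays where it is, origin at the centre of its underside
- amber_jar: amber jar with white cap, 32x32x59 mm; a loose bystander that stays where it is, origin at the centre of its underside
- eyepiece: black and white eyepiece standing upright, 34x34x48 mm; a loose bystander that stays where it is, origin at the centre of its underside
Mind the look-alikes: they are no part of the job. Of the things that look like the carrier, take the one that is farthest to the robot's left at the start.

How it is judged:
On the way, in this order (a step that is already met when the one before it is completed fails the run):
1. the carrier lies flat under the bridge, home against the end stop (x of carrier in the frame of reader between -0.004 and 0.004 m and y of carrier in the frame of reader between -0.006 and 0.006 m and angle between the x axis of carrier and the x axis of reader, either way round below 0.05 rad and angle between carrier's own z axis and vertical below 0.03 rad and height (world z) of carrier below 0.004 m), for 0.2 s.
2. the start button is pressed down while the carrier is home (all of step 1 and value of joint start_button above 0.004 m), for 0.1 s.
At the end, for the whole second after the job is handed in: The carrier rests flat on the bench under the bridge, its origin within 4 mm of home along the lane and 6 mm across, in line with the lane within 0.05 rad, against the end stop; the start button has been pressed at least 4 mm down after that and is up again (all of step 1 and value of joint start_button below 0.0015 m and linear speed of carrier below 0.01 m/s); the robot touches nothing.
It fails at once if the carrier is lifted off the bench (height (world z) of carrier above 0.01 m).
It fails at once if the carrier is tipped by more than 0.1 rad (angle between carrier's own z axis and vertical above 0.1 rad).
It fails at once if a bystander is moved more than 15 mm or knocked over (distance of any of dropper_bottle, green_box, lab_timer, pink_cassette, amber_jar, eyepiece from where it was at the start of the episode above 0.015 m or angle between any of dropper_bottle, green_box, lab_timer, pink_cassette, amber_jar, eyepiece's own z axis and vertical above 0.35 rad).
It also fails if it takes over 72 s, if anything falls off the work surface, if the arm or the gripper's body presses on something with over 40 N, if the wrist force passes 120 N, or if a joint passes its speed limit or range.

## Working session

There is one attempt and no reset: what is moved stays moved. The work goes in short steps, Python scripts to look and compute and a shell command to move; the robot and the scene stay as the last step left them, time stands still between calls to the robot, and variables do not carry over. Pictures are saved under pics/ and viewed, at most 10 in all, crops included, and the job is handed in when it is done.

```bash
mkdir -p pics
cat > h.py <<'E'
import numpy as np, cv2
from plant import telemetry, snapshot, job, robot
def save(n,f,crop=None,k=1):
    s=snapshot(n); im=s["pixels"][:,:,::-1].copy()
    o=im if crop is None else im[crop[1]:crop[3],crop[0]:crop[2]]
    cv2.imwrite("pics/"+f,cv2.resize(o,None,fx=k,fy=k,interpolation=cv2.INTER_CUBIC)); return s
def ray(s,px,z):
    V=np.array(s["view"]); R,t=V[:3,:3],V[:3,3]; c=-R.T@t
    px=np.atleast_2d(px).astype(float)
    d=np.c_[(px[:,0]-s["cx"])/s["fx"],(px[:,1]-s["cy"])/s["fy"],np.ones(len(px))]@R
    return c+d*((z-c[2])/d[:,2])[:,None]
E
python3 - <<'E'
from h import *
a=save("top","top0.png"); b=save("scene","scene0.png")
np.savez("s0.npz",top=a["pixels"],scene=b["pixels"])
for s in(a,b): print(s["fx"],s["cx"],s["cy"],np.round(s["view"],3).tolist())
st=telemetry.state();print(st["t"],st["position"],st["ee_rot"],robot.tip_extent)
E
```

```text
390.2538283062617 321.9647457285809 194.73472493383952 [[-0.01, -1.0, -0.003, -0.078], [-0.988, 0.01, -0.151, 0.607], [0.151, 0.001, -0.988, 1.311], [0.0, 0.0, 0.0, 1.0]]
377.62784742652957 322.44551063256046 193.49222865247228 [[0.896, -0.442, -0.025, -0.553], [-0.261, -0.482, -0.836, 0.148], [0.358, 0.756, -0.548, 1.057], [0.0, 0.0, 0.0, 1.0]]
0.1 [ 0.2247577  -0.52893885  0.40386917] [-3.07660661e+00 -6.26588121e-01  4.07538636e-04] 0.1734
```

View pics/top0.png

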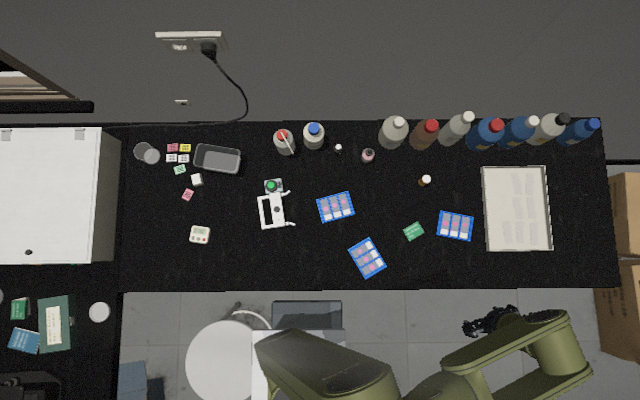

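View pics/scene0.png

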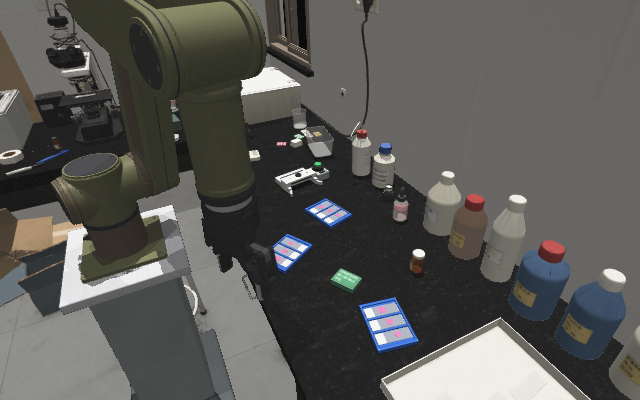

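Three carrier look-alikes in the top view: (335,207), (367,258) and (455,226). Image left is world +y, the robot's left, so (335,207) fits; it is also the one just short of the reader at (272,208). I'll confirm that in a crop and measure it.

Run:
```python
from h import *
s=save("top","crop1.png",(240,160,400,280),5)
hsv=cv2.cvtColor(s["pixels"],cv2.COLOR_RGB2HSV)
m=cv2.inRange(hsv,(100,120,80),(125,255,255));m[:170]=0;m[285:]=0
cs=cv2.findContours(m,cv2.RETR_EXTERNAL,cv2.CHAIN_APPROX_NONE)[0]
for c in cs:
    if cv2.contourArea(c)<200: continue
    P=ray(s,c[:,0,:],0.012)[:,:2].astype(np.float32)
    r=cv2.minAreaRect(P);print(r,cv2.boundingRect(c))
g=cv2.inRange(hsv,(55,120,60),(85,255,255))[175:200,255:290]
ys,xs=np.nonzero(g);print("btn",xs.mean()+255,ys.mean()+175,ray(s,[xs.mean()+255,ys.mean()+175],.036))
```

```text
((0.38839712738990784, -0.23734807968139648), (0.12262368202209473, 0.09092475473880768), 29.722579956054688) (347, 237, 40, 43)
((0.497499018907547, -0.5497217178344727), (0.12315913289785385, 0.09067407250404358), 78.04424285888672) (436, 210, 38, 32)
((0.5688285827636719, -0.12948442995548248), (0.09102645516395569, 0.12285157293081284), 14.813292503356934) (316, 191, 39, 33)
btn 270.5777777777778 184.84444444444443 [[0.64514051 0.0963731  0.036     ]]
```

View pics/crop1.png

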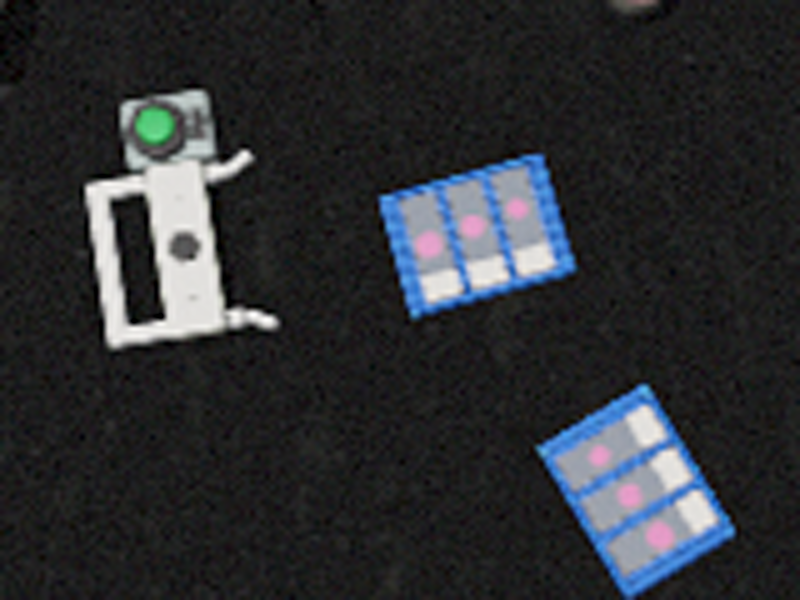

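The crop confirms it. The target is the blue carrier at crop (478,237), i.e. full-image (335,207), nearest the reader mouth, which faces right. The look-alike at crop (635,490) stays put. Next I'll estimate the reader's pose and work out a hover move.

```bash
cat >> h.py <<'E'
from scipy.spatial.transform import Rotation as Ro
def tgt(p,yaw):
    """tool-frame shift and turn (deg) to TCP p, pointing down, tool y at heading yaw (deg, world, mod 180)"""
    st=telemetry.state(); R=Ro.from_rotvec(st["ee_rot"]).as_matrix(); best=None
    for k in(0,180):
        a=np.radians(yaw+k); y=np.array([np.cos(a),np.sin(a),0]); z=np.array([0,0,-1.]); T=np.c_[np.cross(y,z),y,z]
        rv=np.degrees(Ro.from_matrix(R.T@T).as_rotvec())
        if best is None or np.linalg.norm(rv)<np.linalg.norm(best): best=rv
    return np.round(R.T@(np.array(p)-st["position"]),4),np.round(best,2)
def wray(s,st,px,z):
    M=np.eye(4);M[:3,:3]=Ro.from_rotvec(st["ee_rot"]).as_matrix();M[:3,3]=st["position"]
    s=dict(s);s["view"]=np.linalg.inv(M@np.array(s["tool_from_camera"])); return ray(s,px,z)
E
python3 - <<'E'
from h import *
s=snapshot("top")
c=np.array([[87,187],[110,347]])/5+[240,160]
P=ray(s,c,.02)[:,:2]; print(P)
y=P[1]-P[0];print(np.linalg.norm(y)); y/=np.linalg.norm(y); x=np.array([y[1],-y[0]]); print("x heading",np.degrees(np.arctan2(x[1],x[0])), "origin",P.mean(0)-.072*x)
print(np.round(snapshot("wrist")["tool_from_camera"],3))
print(tgt([.59,-.16,.42],188))
E
```

```text
[[0.60334802 0.14478036]
 [0.49002993 0.12698427]]
0.11470696804511371
x heading 98.92514124400263 origin [0.55785934 0.0647541 ]
[[ 0.001 -0.964 -0.264  0.067]
 [ 1.     0.001  0.001 -0.001]
 [-0.001 -0.264  0.964  0.03 ]
 [ 0.     0.     0.     1.   ]]
(array([ 0.4805, -0.1969, -0.0155]), array([-5.000e-02, -4.000e-02, -7.498e+01]))
```

```bash
python3 -m crank '[[0.055,0.2,-0.08,-0.01,0,0,-30],[0.055,0.2,-0.08,-0.01,0,0,-30],[0.055,0.2,-0.08,-0.01,0,0,-30],[0.055,0.2,-0.08,-0.01,0,0,-30],[0.055,0.2,-0.08,-0.01,0,0,-30],[0.055,0.2,-0.08,-0.01,0,0,-30]]' 40
python3 - <<'E'
from h import *
print(tgt([.585,-.12,.42],188.5))
E
```

```text
t: 0.75
position: [0.3809, -0.3732, 0.415]
ee_rot: [-2.807, -1.409, -0.006]
ft_force: [-0.2, -0.4, 0.8]
finger_gap: 0.055
finger_force: 0.0
(array([ 0.325 ,  0.0125, -0.0037]), array([  0.12,  -0.18, -45.17]))
```

```bash
python3 -m crank '[[0.055,0.325,0.0125,0,0,0,-45],[0.055,0.325,0.0125,0,0,0,-45],[0.055,0.325,0.0125,0,0,0,-45],[0.055,0.325,0.0125,0,0,0,-45],[0.055,0.325,0.0125,0,0,0,-45],[0.055,0.325,0.0125,0,0,0,-45],[0.055,0.325,0.0125,0,0,0,-45],[0.055,0.325,0.0125,0,0,0,-45],[0.055,0.325,0.0125,0,0,0,-45],[0.055,0.325,0.0125,0,0,0,-45]]'
python3 - <<'E'
from h import *
st=telemetry.state(); s=save("wrist","w1.png")
hsv=cv2.cvtColor(s["pixels"],cv2.COLOR_RGB2HSV)
m=cv2.inRange(hsv,(100,120,80),(125,255,255))
for c in cv2.findContours(m,cv2.RETR_EXTERNAL,cv2.CHAIN_APPROX_NONE)[0]:
    if cv2.contourArea(c)<500: continue
    print(cv2.minAreaRect(wray(s,st,c[:,0,:],.012)[:,:2].astype(np.float32)),cv2.boundingRect(c))
m=cv2.inRange(hsv,(50,120,60),(85,255,255))
for c in cv2.findContours(m,cv2.RETR_EXTERNAL,cv2.CHAIN_APPROX_NONE)[0]:
    if cv2.contourArea(c)>100:
        x,y,w,h=cv2.boundingRect(c);print("green",x,y,w,h,wray(s,st,[x+w/2,y+h/2],.036))
print(st["position"],st["ee_rot"])
E
```

```text
t: 1.58
position: [0.5841, -0.1238, 0.4142]
ee_rot: [-2.057, -2.374, 0.001]
ft_force: [-0.8, -0.4, -0.1]
finger_gap: 0.0552
finger_force: 0.0
((0.39226657152175903, -0.23743289709091187), (0.12628161907196045, 0.08965153247117996), 29.677682876586914) (122, 187, 106, 83)
((0.5713708400726318, -0.13001319766044617), (0.08885594457387924, 0.12096422910690308), 15.050067901611328) (271, 125, 76, 94)
[ 0.58405929 -0.12381817  0.41420551] [-2.05657716e+00 -2.37434443e+00  7.97180277e-04]
```

View pics/w1.png

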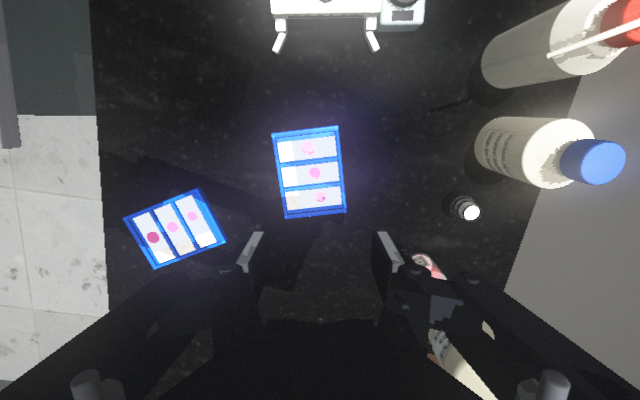

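The wrist view shows the carrier at (310,172), its look-alike at (175,228), and the reader cut off at the top, with mouth lead-ins at (280,40) and (373,40). I'll shift along the lane to measure the reader.

```bash
python3 -m crank '[[0.055,0.04,0,0,0,0,0],[0.055,0.08,0,0,0,0,0],[0.055,0.1,0,0,0,0,0],[0.055,0.1,0,0,0,0,0],[0.055,0.1,0,0,0,0,0]]'
python3 - <<'E'
from h import *
st=telemetry.state(); s=save("wrist","w2.png",(200,0,480,200),2.8)
np.savez("w2.npz",p=s["pixels"])
hsv=cv2.cvtColor(s["pixels"],cv2.COLOR_RGB2HSV)
m=cv2.inRange(hsv,(45,120,60),(85,255,255))
for c in cv2.findContours(m,cv2.RETR_EXTERNAL,cv2.CHAIN_APPROX_NONE)[0]:
    if cv2.contourArea(c)>30:
        x,y,w,h=cv2.boundingRect(c);print("green",x,y,w,h,wray(s,st,[x+w/2,y+h/2],.038))
import pickle;pickle.dump((s,{k:np.array(v) for k,v in st.items()}),open("w2.pkl","wb"))
E
```

```text
t: 2.05
position: [0.5683, -0.0269, 0.4149]
ee_rot: [2.06, 2.371, -0.001]
ft_force: [-0.0, -0.8, -0.2]
finger_gap: 0.0551
finger_force: 0.0
green 397 68 18 23 [[0.65113764 0.09675158 0.038     ]]
```

View pics/w2.png

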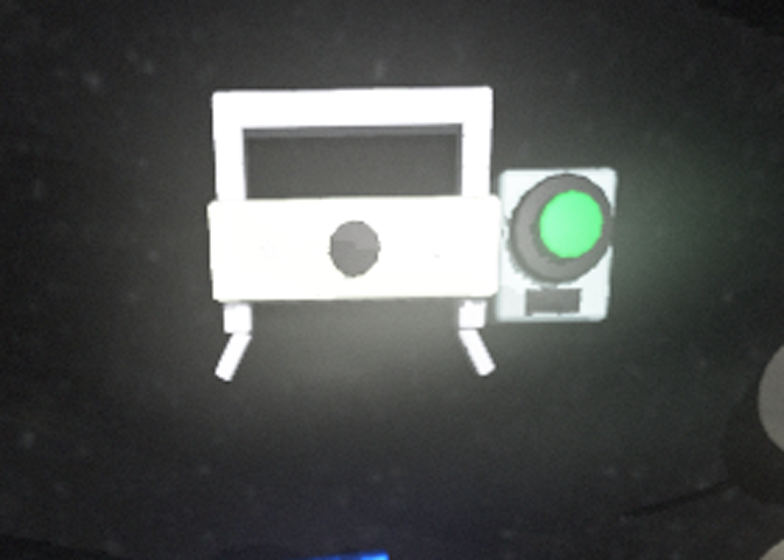

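The reader is in view: end-stop corners at crop (213,92) and (492,88), bridge edges at rows 200 and 299, lead-ins at (225,378) and (487,372), button at (571,225).

Run:
```python
from h import *; import pickle
s,st=pickle.load(open("w2.pkl","rb"))
f=lambda c,z: wray(s,st,np.array(c)/2.8+[200,0],z)[:,:2]
S=f([[213,92],[492,88]],.02); B=f([[210,202],[499,198],[213,300],[496,297]],.036); I=f([[243,128],[461,126]],.02); C=f([[355,249]],.041)
def hd(v): return np.degrees(np.arctan2(v[1],v[0]))
print("lat headings",hd(S[1]-S[0])+90,hd(B[1]-B[0])+90,hd(B[3]-B[2])+90,hd(I[1]-I[0])+90, "width",np.linalg.norm(S[1]-S[0]),np.linalg.norm(I[1]-I[0]))
h=np.radians(98.9 if 0 else np.mean([hd(S[1]-S[0]),hd(B[1]-B[0]),hd(B[3]-B[2])])+90)
x=np.array([np.cos(h),np.sin(h)])
for n,P,d in(("stop",S,.072),("inner stop",I,.060),("br30",B[:2],.03),("br-10",B[2:],-.01),("cap",C,.01)): print(n,np.round(P.mean(0)-d*x,4))
# button triangulation
def line(s,px,w):
    q=(lambda z: wray(s,st,px,z)[0]) if w else (lambda z: ray(s,px,z)[0]); return q(0),q(.1)
t=snapshot("top"); a0,a1=line(s,[406,79.5],1); b0,b1=line(t,[270.6,184.8],0)
u=(a1-a0)/np.linalg.norm(a1-a0);v=(b1-b0)/np.linalg.norm(b1-b0)
k=np.linalg.lstsq(np.c_[u,-v],b0-a0,rcond=None)[0];print("btn",a0+k[0]*u,b0+k[1]*v)
for z in(.036,.04,.045,.05):print(z,wray(s,st,[406,79.5],z)[0][:2],ray(t,[270.6,184.8],z)[0][:2])
```

```text
lat headings 98.80985463423934 98.80799239271678 98.653391340006 98.55057473130907 width 0.1160778536361768 0.09172771569389657
stop [0.5631 0.0657]
inner stop [0.5631 0.0637]
br30 [0.5637 0.063 ]
br-10 [0.5633 0.0643]
cap [0.5636 0.0636]
btn [0.63298379 0.08568603 0.10612056] [0.63261991 0.0868227  0.10620823]
0.036 [0.65167063 0.09707646] [0.64529848 0.09629647]
0.04 [0.65060465 0.0964267 ] [0.64457614 0.09575672]
0.045 [0.64927217 0.0956145 ] [0.64367322 0.09508203]
0.05 [0.64793969 0.09480229] [0.64277029 0.09440734]
```

Carrier in the reader frame: x ≈ -193 mm, y ≈ +21 mm, yaw ≈ +6°. I'll first square it with a two-finger push on its +y side, then push from the rear.

```bash
cat >> h.py <<'E'
O=np.array([.5633,.064]); H=98.7
xh=np.array([np.cos(np.radians(H)),np.sin(np.radians(H))]); yh=np.array([-xh[1],xh[0]])
def W(x,y): return O+x*xh+y*yh
def inR(p): d=np.asarray(p)[:2]-O; return np.round([d@xh*1e3,d@yh*1e3],1)
def rep(): st=telemetry.state();print(round(float(st["t"]),2),"tcp reader",inR(st["position"]),"z",round(float(st["position"][2]),4),"F",np.round(st["ft_force"],1))
E
python3 - <<'E'
from h import *
print(telemetry.state()["joints"])
print(tgt([*W(-.190,.100),.25],H-180+0), W(-.19,.1))
E
```

```text
[-1.22767096e-01  2.91640706e-01  1.50234109e+00 -1.12693528e-03
  1.34712745e+00 -2.60908659e-01]
(array([-0.0993, -0.0904,  0.165 ]), array([6.000e-02, 5.000e-02, 8.923e+01])) [ 0.49319017 -0.13893992]
```

```bash
python3 -m crank '[[0.08,-0.1,-0.09,0,0,0,60],[0.08,-0.1,-0.09,0,0,0,60],[0.08,-0.1,-0.09,0,0,0,60],[0.08,-0.1,-0.09,0,0,0,60],[0.08,-0.1,-0.09,0,0,0,60],[0.08,-0.1,-0.09,0,0,0,60],[0.08,-0.1,-0.09,0,0,0,60],[0.08,-0.1,-0.09,0,0,0,60],[0.08,-0.1,-0.09,0,0,0,60],[0.08,-0.1,-0.09,0,0,0,60]]' >/dev/null
python3 - <<'E'
from h import *
print(tgt([*W(-.190,.100),.25],H-180+0))
E
```

```text
(array([ 0.0002, -0.001 ,  0.1647]), array([4.00e-02, 2.00e-02, 2.91e+01]))
```

```bash
python3 -m crank '[[0.08,0,-0.001,0.16,0,0,29.1],[0.08,0,-0.001,0.16,0,0,29.1],[0.08,0,-0.001,0.16,0,0,29.1],[0.08,0,-0.001,0.16,0,0,29.1],[0.08,0,-0.001,0.16,0,0,29.1],[0.08,0,-0.001,0.16,0,0,29.1],[0.08,0,-0.001,0.16,0,0,29.1]]' >/dev/null
python3 - <<'E'
from h import *
rep();print(tgt([*W(-.190,.100),.185],H-180+0), robot.tip_extent)
st=telemetry.state(); s=save("wrist","w3.png")
hsv=cv2.cvtColor(s["pixels"],cv2.COLOR_RGB2HSV)
m=cv2.inRange(hsv,(100,120,80),(125,255,255))
for c in cv2.findContours(m,cv2.RETR_EXTERNAL,cv2.CHAIN_APPROX_NONE)[0]:
    if cv2.contourArea(c)<500: continue
    r=cv2.minAreaRect(wray(s,st,c[:,0,:],.012)[:,:2].astype(np.float32));print(r,inR(r[0]),cv2.boundingRect(c))
E
```

```text
3.57 tcp reader [-189.3   98.7] z 0.2561 F [1.3 0.  0.4]
(array([-0.0014,  0.0006,  0.0711]), array([ 0.07, -0.11,  0.38])) 0.1734
((0.42143720388412476, -0.19878101348876953), (0.038580313324928284, 0.049310944974422455), 29.56863021850586) [-238.3  180. ] (345, 268, 58, 52)
((0.5714737176895142, -0.13061192631721497), (0.08831746131181717, 0.12131296098232269), 15.039773941040039) [-193.6   21.4] (235, 28, 176, 145)
```

View pics/w3.png

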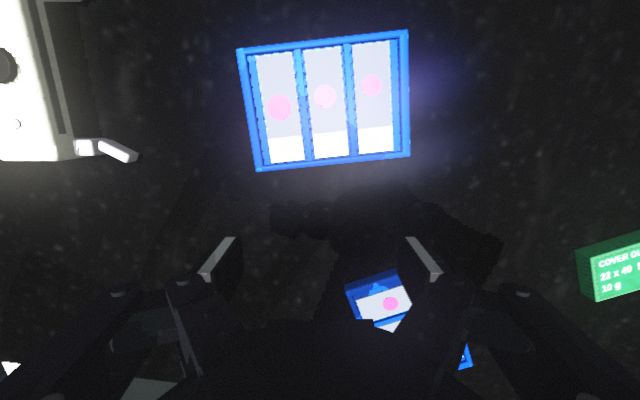

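The carrier is centred ahead of the open fingers at (322,100), and the look-alike behind them is clear. Descending in steps to find the bench.

```bash
python3 -m crank '[[0.08,0,0.004,0.03,0,0,0],[0.08,0,0.004,0.06,0,0,0],[0.08,0,0.004,0.07,0,0,0],[0.08,0,0.004,0.073,0,0,0],[0.08,0,0.004,0.076,0,0,0],[0.08,0,0.004,0.076,0,0,0]]'; python3 -m crank '[[0.08,0,0,0.002,0,0,0],[0.08,0,0,0.004,0,0,0],[0.08,0,0,0.006,0,0,0],[0.08,0,0,0.006,0,0,0]]'
```

```text
t: 4.12
position: [0.4948, -0.1412, 0.1799]
ee_rot: [3.131, 0.245, 0.003]
ft_force: [-0.2, 0.1, -0.3]
finger_gap: 0.0799
finger_force: 0.0
t: 4.45
position: [0.494, -0.141, 0.1729]
ee_rot: [3.132, 0.245, 0.001]
ft_force: [0.8, 0.8, -0.0]
finger_gap: 0.0801
finger_force: 0.0
```

```bash
python3 -c "
from h import *
rep()"
```

```text
4.45 tcp reader [-192.2   99.5] z 0.1729 F [ 0.8  0.8 -0. ]
```

```bash
python3 -m crank '[[0.08,0,0,0.002,0,0,0],[0.08,0,0,0.004,0,0,0],[0.08,0,0,0.006,0,0,0],[0.08,0,0,0.006,0,0,0]]'|grep -E "pos|force"; python3 -m crank '[[0.08,0,0,0.001,0,0,0],[0.08,0,0,0.002,0,0,0],[0.08,0,0,0.002,0,0,0],[0.08,0,0,0.002,0,0,0]]'|grep -E "pos|force"
```

```text
position: [0.4938, -0.1409, 0.1663]
ft_force: [-0.8, 0.2, 0.0]
finger_force: 0.0
position: [0.494, -0.141, 0.1646]
ft_force: [0.6, 0.2, 0.6]
finger_force: 0.0
```

```bash
python3 -m crank '[[0.08,0.005,0,0,0,0,0],[0.08,0.01,0,0,0,0,0],[0.08,0.014,0,0,0,0,0],[0.08,0.018,0,0,0,0,0],[0.08,0.022,0,0,0,0,0],[0.08,0.026,0,0,0,0,0],[0.08,0.029,0,0,0,0,0],[0.08,0.032,0,0,0,0,0],[0.08,0.032,0,0,0,0,0]]'|grep -E "pos|force"
cat >> h.py <<'E'
def carrier():
    rep(); st=telemetry.state(); s=snapshot("wrist")
    hsv=cv2.cvtColor(s["pixels"],cv2.COLOR_RGB2HSV); m=cv2.inRange(hsv,(100,120,80),(125,255,255))
    for c in cv2.findContours(m,cv2.RETR_EXTERNAL,cv2.CHAIN_APPROX_NONE)[0]:
        if cv2.contourArea(c)<1500: continue
        P=wray(s,st,c[:,0,:],.012)[:,:2].astype(np.float32); r=cv2.minAreaRect(P); a=r[2]
        q=np.array([inR(p) for p in P])
        print("c",inR(r[0]),"size",np.round(np.array(r[1])*1e3,1),"yaw",round((a-H+45)%90-45,2),"bbox reader",q.min(0),q.max(0),cv2.boundingRect(c))
    return s
E
python3 -c "
from h import *
s=carrier(); cv2.imwrite('pics/w4.png',s['pixels'][:,:,::-1])"
```

```text
position: [0.5264, -0.136, 0.1647]
ft_force: [0.2, -0.3, 0.3]
finger_force: 0.0
5.87 tcp reader [-192.1   66.7] z 0.1647 F [ 0.2 -0.3  0.3]
c [-208.1    9.5] size [ 91.5 147.7] yaw 0.25 bbox reader [-281.9  -36.2] [-134.2   55.5] (183, 23, 351, 218)
```

View pics/w4.png

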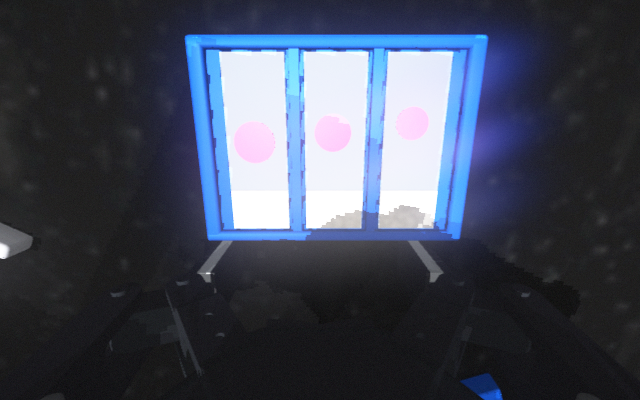

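The fingers now touch the near side on both pads, and the carrier (centre (336,140)) is square. Another 10.5 mm to centre it, then back off and check.

```bash
python3 -m crank '[[0.08,0.003,0,0,0,0,0],[0.08,0.006,0,0,0,0,0],[0.08,0.009,0,0,0,0,0],[0.08,0.0105,0,0,0,0,0],[0.08,0.0105,0,0,0,0,0]]'|grep -E "pos|force"
python3 -m crank '[[0.08,-0.015,0,0,0,0,0],[0.08,-0.03,0,-0.03,0,0,0],[0.08,-0.03,0,-0.06,0,0,0],[0.08,-0.03,0,-0.1,0,0,0],[0.08,-0.03,0,-0.1,0,0,0],[0.08,-0.03,0,-0.1,0,0,0]]'|grep -E "pos|force"
python3 -c "
from h import *
s=carrier(); print(tgt([*W(-.21,.02),.27],H-90))"
```

```text
position: [0.5367, -0.1344, 0.1647]
ft_force: [-0.0, -0.1, -0.2]
finger_force: 0.0
position: [0.5079, -0.1396, 0.2676]
ft_force: [0.3, -0.1, -1.5]
finger_force: 0.0
6.83 tcp reader [-192.9   85.6] z 0.2676 F [ 0.3 -0.1 -1.5]
c [-197.7    0.6] size [ 87.3 120.6] yaw 0.23 bbox reader [-257.9  -43.3] [-137.3   44.5] (244, 33, 166, 122)
(array([ 0.0664,  0.0179, -0.0039]), array([ 2.300e-01, -8.000e-02, -8.978e+01]))
```

```bash
python3 -m crank '[[0.06,0,0,0,0,0,-60],[0.06,0,0,0,0,0,-60],[0.06,0,0,0,0,0,-60],[0.06,0,0,0,0,0,-60],[0.06,0,0,0,0,0,-60],[0.06,0,0,0,0,0,-60],[0.06,0,0,0,0,0,-60],[0.06,0,0,0,0,0,-60],[0.06,0,0,0,0,0,-60],[0.06,0,0,0,0,0,-60]]'|grep -E "pos|force"
python3 -c "
from h import *
print(tgt([*W(-.292,.0006),.27],H-90))"
```

```text
position: [0.5058, -0.1388, 0.263]
ft_force: [-0.5, 0.1, 0.7]
finger_force: 0.0
(array([-0.044 ,  0.1251, -0.0075]), array([ -0.18,  -0.05, -29.71]))
```

```bash
python3 -m crank '[[0.06,-0.044,0.125,0,0,0,-29.7],[0.06,-0.044,0.125,0,0,0,-29.7],[0.06,-0.044,0.125,0,0,0,-29.7],[0.06,-0.044,0.125,0,0,0,-29.7],[0.06,-0.044,0.125,0,0,0,-29.7],[0.06,-0.044,0.125,0,0,0,-29.7],[0.06,-0.044,0.125,0,0,0,-29.7],[0.06,-0.044,0.125,0,0,0,-29.7]]'|grep -E "pos|force"
python3 -c "
from h import *
carrier();print(tgt([*W(-.292,.0006),.163],H-90))"
```

```text
position: [0.6058, -0.2239, 0.264]
ft_force: [-0.6, 0.4, 1.0]
finger_force: 0.0
8.38 tcp reader [-291.     1.6] z 0.264 F [-0.6  0.4  1. ]
c [-271.7  213.6] size [127.5  88.6] yaw 21.09 bbox reader [-334.5  139.5] [-211.   270.8] (0, 103, 155, 150)
c [-200.7    0.7] size [ 88.7 114.7] yaw 0.33 bbox reader [-257.8  -43.9] [-143.6   45.3] (257, 0, 129, 165)
(array([-0.001 ,  0.001 ,  0.1013]), array([-0.1 , -0.07, -0.15]))
```

```bash
python3 -m crank '[[0.05,0,0.001,0.04,0,0,0],[0.05,0,0.001,0.07,0,0,0],[0.05,0,0.001,0.084,0,0,0],[0.05,0,0.001,0.088,0,0,0],[0.05,0,0.001,0.088,0,0,0],[0.05,0,0.001,0.088,0,0,0]]'|grep -E "pos|force"
python3 -m crank '[[0.05,0,0,0.001,0,0,0],[0.05,0,0,0.002,0,0,0],[0.05,0,0,0.003,0,0,0],[0.05,0,0,0.003,0,0,0]]'|grep -E "pos|force"
python3 -c "
from h import *
rep()"
```

```text
position: [0.6084, -0.2247, 0.1776]
ft_force: [0.2, -0.0, -0.0]
finger_force: 0.0
position: [0.6083, -0.225, 0.1745]
ft_force: [-0.6, -0.7, -0.2]
finger_force: 0.0
9.27 tcp reader [-292.5   -0.8] z 0.1745 F [-0.6 -0.7 -0.2]
```

```bash
python3 -m crank '[[0.05,0,0,0.001,0,0,0],[0.05,0.005,0.001,0.003,0,0,0],[0.05,0.01,0.001,0.003,0,0,0],[0.05,0.016,0.001,0.003,0,0,0],[0.05,0.022,0.001,0.003,0,0,0],[0.05,0.028,0.001,0.003,0,0,0],[0.05,0.034,0.001,0.003,0,0,0],[0.05,0.04,0.001,0.003,0,0,0],[0.05,0.045,0.001,0.003,0,0,0],[0.05,0.045,0.001,0.003,0,0,0]]'|grep -E "pos|force"
python3 -c "
from h import *
s=carrier(); cv2.imwrite('pics/w5.png',s['pixels'][:,:,::-1])"
```

```text
position: [0.6021, -0.179, 0.1707]
ft_force: [-0.8, -0.1, -0.6]
finger_force: 0.0
10.1 tcp reader [-246.    -1.6] z 0.1707 F [-0.8 -0.1 -0.6]
c [-271.9  150.2] size [79.9 35.4] yaw -16.82 bbox reader [-305.  135.] [-228.5  178.7] (0, 225, 69, 128)
c [-182.8    0.4] size [ 88.1 101. ] yaw 0.01 bbox reader [-233.3  -43.7] [-132.3   44.4] (206, 0, 219, 235)
```

View pics/w5.png

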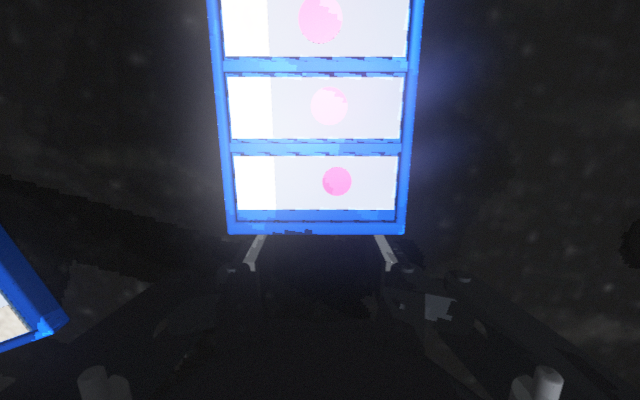

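Both fingers bear on the rear edge (row 235), with the carrier square and centred (y = 0.4 mm). I'll keep pushing.

```bash
python3 -m crank '[[0.05,0.006,0,0,0,0,0],[0.05,0.012,0,0,0,0,0],[0.05,0.018,0,0,0,0,0],[0.05,0.024,0,0,0,0,0],[0.05,0.03,0,0,0,0,0],[0.05,0.036,0,0,0,0,0],[0.05,0.042,0,0,0,0,0],[0.05,0.048,0,0,0,0,0],[0.05,0.054,0,0,0,0,0],[0.05,0.06,0,0,0,0,0]]'|grep -E "pos|force"
python3 -c "
from h import *
carrier()"
python3 -m crank '[[0.05,0.006,0,0,0,0,0],[0.05,0.012,0,0,0,0,0],[0.05,0.018,0,0,0,0,0],[0.05,0.024,0,0,0,0,0],[0.05,0.03,0,0,0,0,0],[0.05,0.034,0,0,0,0,0],[0.05,0.038,0,0,0,0,0],[0.05,0.042,0,0,0,0,0],[0.05,0.046,0,0,0,0,0],[0.05,0.05,0,0,0,0,0]]'|grep -E "pos|force"
python3 -c "
from h import *
s=carrier();cv2.imwrite('pics/w6.png',s['pixels'][:,:,::-1]);print(tgt([*W(-.08,0),.171],H-90))"
```

```text
position: [0.5934, -0.1204, 0.1708]
ft_force: [0.2, -1.2, 0.8]
finger_force: 1.2
10.98 tcp reader [-186.8   -1.9] z 0.1708 F [ 0.2 -1.2  0.8]
c [-232.2  165.7] size [24.6 50.6] yaw 20.91 bbox reader [-260.1  147.9] [-204.7  176.2] (0, 288, 55, 85)
c [-124.     0.5] size [ 88.2 101.6] yaw -0.05 bbox reader [-174.9  -43.6] [-73.2  44.6] (205, 0, 219, 236)
position: [0.5858, -0.0712, 0.1707]
ft_force: [0.5, -1.6, 1.9]
finger_force: 1.0
11.87 tcp reader [-137.    -1.8] z 0.1707 F [ 0.5 -1.6  1.9]
c [-74.2   0.5] size [ 88.1 101.5] yaw -0.05 bbox reader [-124.9  -43.6] [-23.4  44.6] (205, 0, 219, 236)
(array([ 0.0564, -0.0018, -0.0003]), array([-0.02, -0.04, -0.08]))
```

```bash
python3 -m crank '[[0.05,0.005,0,0,0,0,0],[0.05,0.01,0,0,0,0,0],[0.05,0.015,0,0,0,0,0],[0.05,0.02,0,0,0,0,0],[0.05,0.025,0,0,0,0,0],[0.05,0.03,0,0,0,0,0],[0.05,0.035,0,0,0,0,0],[0.05,0.04,0,0,0,0,0],[0.05,0.045,0,0,0,0,0],[0.05,0.05,0,0,0,0,0]]'|grep -E "pos|force"
python3 -m crank '[[0.05,0.002,0,0,0,0,0],[0.05,0.004,0,0,0,0,0],[0.05,0.006,0,0,0,0,0],[0.05,0.008,0,0,0,0,0],[0.05,0.01,0,0,0,0,0],[0.05,0.01,0,0,0,0,0]]'|grep -E "pos|force"
python3 -c "
from h import *
s=carrier();cv2.imwrite('pics/w6.png',s['pixels'][:,:,::-1])"
```

```text
position: [0.5782, -0.0215, 0.1706]
ft_force: [-0.0, -0.4, 0.4]
finger_force: 0.6
position: [0.5768, -0.0119, 0.1707]
ft_force: [-0.6, -1.1, 0.2]
finger_force: 0.0
13.25 tcp reader [-77.   -1.9] z 0.1707 F [-0.6 -1.1  0.2]
c [-38.    0.4] size [88.  53.8] yaw -0.11 bbox reader [-64.9 -43.6] [-11.   44.4] (217, 123, 196, 113)
```

View pics/w6.png

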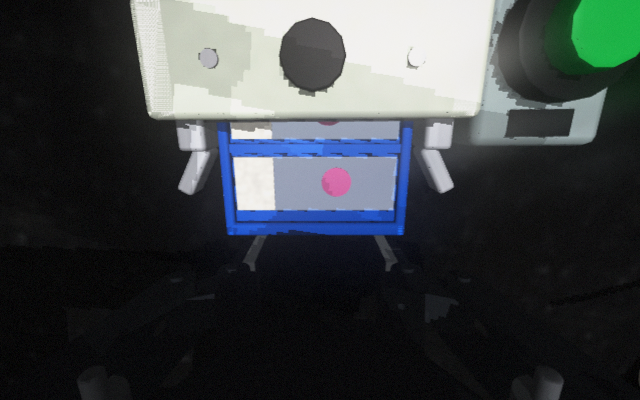

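The carrier is under the bridge, straight between the lead-ins, with its rear edge at row 235 (about reader x = -65 mm). I'll push the last few millimetres slowly until force shows contact with the stop.

```bash
for i in 1 2 3; do :; done; python3 -m crank '[[0.05,0.001,0,0,0,0,0],[0.05,0.002,0,0,0,0,0],[0.05,0.003,0,0,0,0,0],[0.05,0.003,0,0,0,0,0]]'|grep -E "pos|force"
python3 -m crank '[[0.05,0.001,0,0,0,0,0],[0.05,0.0015,0,0,0,0,0],[0.05,0.0015,0,0,0,0,0]]'|grep -E "pos|force"
python3 -m crank '[[0.05,0.001,0,0,0,0,0],[0.05,0.0015,0,0,0,0,0],[0.05,0.0015,0,0,0,0,0]]'|grep -E "pos|force"
```

```text
position: [0.5765, -0.0092, 0.1707]
ft_force: [0.5, -0.5, 0.4]
finger_force: 0.4
position: [0.5762, -0.0077, 0.1707]
ft_force: [0.5, -1.2, -0.9]
finger_force: 0.4
position: [0.5761, -0.0062, 0.1707]
ft_force: [0.1, -1.1, 0.4]
finger_force: 0.7
```

```bash
python3 -m crank '[[0.05,0.001,0,0,0,0,0],[0.05,0.002,0,0,0,0,0],[0.05,0.002,0,0,0,0,0]]'|grep -E "pos|ft_f"
python3 -m crank '[[0.05,0.001,0,0,0,0,0],[0.05,0.0015,0,0,0,0,0],[0.05,0.0015,0,0,0,0,0]]'|grep -E "pos|ft_f"
python3 -c "
from h import *
carrier()"
```

```text
position: [0.5765, -0.0054, 0.1709]
ft_force: [1.4, -7.7, -2.2]
position: [0.5764, -0.0049, 0.171]
ft_force: [2.1, -12.7, -0.7]
14.63 tcp reader [-70.1  -2.6] z 0.171 F [  2.1 -12.7  -0.7]
c [-35.5  -0.3] size [88.1 46.9] yaw 0.07 bbox reader [-59.  -44.4] [-12.1  43.7] (218, 139, 193, 97)
```

Firm contact at the stop (12.7 N; rear edge at -59 mm). I'll back off, rise, close the fingers and locate the button.

```bash
python3 -m crank '[[0.05,-0.01,0,0,0,0,0],[0.05,-0.03,0,0,0,0,0],[0.05,-0.03,0,-0.04,0,0,0],[0,-0.03,0.03,-0.08,0,0,0],[0,-0.02,0.06,-0.12,0,0,0],[0,0.0,0.09,-0.12,0,0,0],[0,0.0,0.09,-0.12,0,0,0],[0,0.0,0.09,-0.12,0,0,0]]'|grep -E "pos|ft_f|gap"
python3 -c "
from h import *
s=carrier(); st=telemetry.state()
m=cv2.inRange(cv2.cvtColor(s['pixels'],cv2.COLOR_RGB2HSV),(45,120,60),(85,255,255))
for c in cv2.findContours(m,cv2.RETR_EXTERNAL,cv2.CHAIN_APPROX_NONE)[0]:
    if cv2.contourArea(c)<200: continue
    x,y,w,h=cv2.boundingRect(c);print(x,y,w,h)
    for z in(.036,.042,.048): print(z,inR(wray(s,st,[x+w/2,y+h/2],z)[0]), 'diam', np.linalg.norm(np.diff(wray(s,st,[[x,y+h/2],[x+w,y+h/2]],z),axis=0)))
import pickle; w,t=pickle.load(open('w2.pkl','rb'))
for z in(.036,.042,.048): print(z,inR(wray(w,t,[406,79.5],z)[0]))
cv2.imwrite('pics/w7.png',s['pixels'][:,:,::-1])"
```

```text
position: [0.6668, 0.0124, 0.2925]
ft_force: [0.8, -0.1, -0.6]
finger_gap: -0.0003
15.35 tcp reader [-66.7 -94.5] z 0.2925 F [ 0.8 -0.1 -0.6]
c [-36.2  -0.7] size [89.4 46.7] yaw 0.05 bbox reader [-59.6 -45.4] [-12.8  44. ] (161, 135, 104, 53)
c [47.3  0. ] size [88.1 26.9] yaw 0.54 bbox reader [ 33.5 -44.1] [60.6 44.2] (146, 42, 112, 37)
288 77 35 36
0.036 [ 18.  -81.5] diam 0.02654074318065705
0.042 [ 17.5 -81.7] diam 0.02583229546934038
0.048 [ 17. -82.] diam 0.0251238477580237
0.036 [ 19.3 -92.4]
0.042 [ 18.6 -90.6]
0.048 [ 17.9 -88.9]
```

View pics/w7.png

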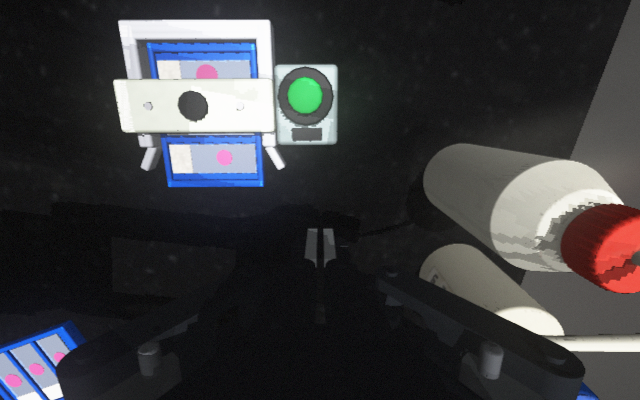

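The carrier sits home (edges at -59.6 and +60.6 mm) and the button is at pixel (305,95), reader (17.5,-82.5). Moving above it.

```bash
python3 -c "
from h import *
print(tgt([*W(.0175,-.083),.235],H-90))"
```

```text
(array([ 0.0846, -0.0093,  0.0558]), array([ 0.01, -0.03,  0.01]))
```

```bash
python3 -m crank '[[0,0.04,-0.004,0,0,0,0],[0,0.08,-0.009,0,0,0,0],[0,0.0845,-0.0095,0.03,0,0,0],[0,0.0845,-0.0095,0.05,0,0,0],[0,0.0845,-0.0095,0.056,0,0,0],[0,0.0845,-0.0095,0.056,0,0,0]]'|grep -E "pos|ft_f|gap"
python3 -c "
from h import *
rep();s=save('scene','s8.png',(260,140,360,215),8); save('wrist','w8.png')"
python3 -m crank '[[0,0,0,0.003,0,0,0],[0,0,0,0.006,0,0,0],[0,0,0,0.009,0,0,0],[0,0,0,0.009,0,0,0]]'|grep -E "pos|ft_f|gap"
```

```text
position: [0.6397, 0.0922, 0.2313]
ft_force: [0.8, -0.1, -0.7]
finger_gap: 0.0003
15.9 tcp reader [ 16.3 -79.8] z 0.2313 F [ 0.8 -0.1 -0.7]
position: [0.6424, 0.0925, 0.2257]
ft_force: [0.2, 0.4, -0.4]
finger_gap: -0.0001
```

View pics/w8.png

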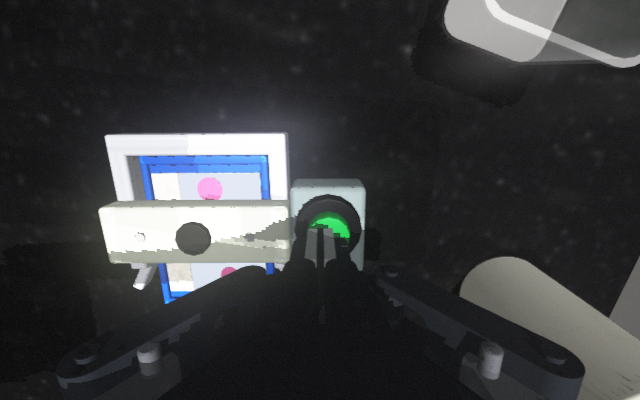

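The closed fingertips (321,230) stand over the button (329,230), and have since settled 3 mm nearer its centre. Pressing down in steps.

```bash
python3 -m crank '[[0,0,-0.001,0.002,0,0,0],[0,0,-0.001,0.004,0,0,0],[0,0,-0.001,0.006,0,0,0],[0,0,-0.001,0.006,0,0,0]]'|grep -E "pos|ft_f"
python3 -m crank '[[0,0,0,0.001,0,0,0],[0,0,0,0.002,0,0,0],[0,0,0,0.003,0,0,0],[0,0,0,0.003,0,0,0]]'|grep -E "pos|ft_f"
```

```text
position: [0.6419, 0.0926, 0.22]
ft_force: [1.3, -0.2, 3.3]
position: [0.6419, 0.0926, 0.2193]
ft_force: [-3.2, -0.7, 14.6]
```

```bash
python3 -m crank '[[0,0,0,0.001,0,0,0],[0,0,0,0.001,0,0,0],[0,0,0,0.001,0,0,0]]'|grep -E "pos|ft_f"
python3 -c "
from h import *
import cv2
a=save('wrist','w9.png',(270,160,390,300),4); w8=cv2.imread('pics/w8.png')[160:300,270:390]
b=cv2.imread('pics/w9.png'); cv2.imwrite('pics/cmp.png',cv2.resize(np.hstack([cv2.resize(w8,None,fx=4,fy=4)[:,:390],b[:,:390]]),None,fx=1,fy=1))
carrier()"
```

```text
position: [0.6418, 0.0926, 0.2191]
ft_force: [-3.3, -1.5, 18.8]
17.3 tcp reader [ 16.4 -81.9] z 0.2192 F [-3.3 -1.5 20.3]
c [44.1  0. ] size [88.2 31.2] yaw 0.39 bbox reader [ 28.3 -44.1] [60.  44.1] (120, 158, 142, 49)
```

View pics/cmp.png

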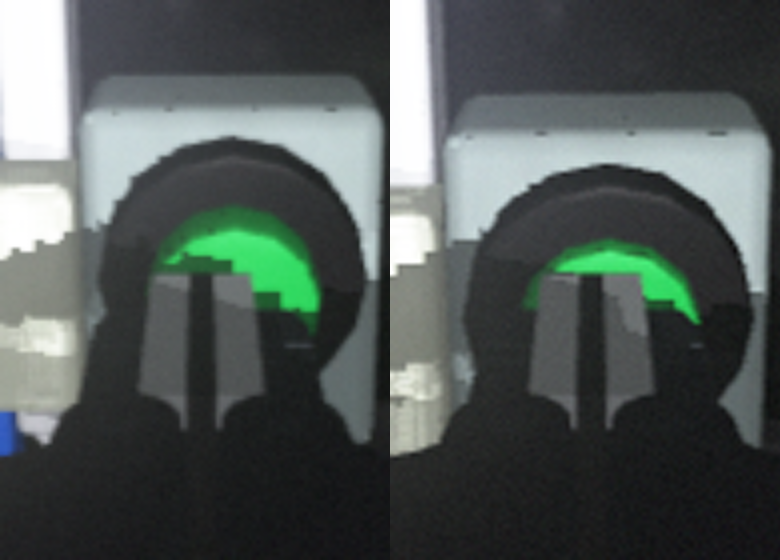

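In the comparison, the green side wall is tall on the left and nearly gone on the right, so the button is pressed by fingers that stand on the green. The carrier's front edge is at 60.0 mm. Now I'll release and retreat.

```bash
python3 -m crank '[[0,0,0,-0.01,0,0,0],[0,0,0,-0.03,0,0,0],[0,0,0,-0.06,0,0,0],[0,-0.03,0,-0.1,0,0,0],[0,-0.06,0,-0.12,0,0,0],[0,-0.08,0,-0.12,0,0,0],[0,-0.08,0,-0.12,0,0,0],[0,-0.08,0,-0.12,0,0,0],[0,-0.08,0,-0.12,0,0,0]]'|grep -E "pos|ft_f"
python3 -c "
from h import *
carrier()"
```

```text
position: [0.6526, 0.0139, 0.3345]
ft_force: [-0.3, -0.0, 0.1]
18.1 tcp reader [-63.  -80.7] z 0.3345 F [-0.3 -0.   0.1]
c [-36.   -0.6] size [88.8 46.2] yaw -0.03 bbox reader [-59.2 -45. ] [-12.9  43.9] (200, 137, 88, 45)
```

The carrier is still home and the arm is clear, so I'm handing in.

```bash
python3 -c "
from h import *
print(job.finish_job())"
```

```text
the job is handed in; nothing more can be done
None
```

The job is handed in, but no verdict came back: the carrier was pushed flat against the end stop (measured within about 1 mm of home, square to the lane), the start button was pressed down and released, and the arm was clear at the end, at about 18 s of the 72 s allowed.

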